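Switch off the bar feeder and lay the next blue tube on spacers

TASK

Set the bar feeder's forward-off-reverse toggle to off, without throwing it over into reverse. Then take the wooden spacer stick that stands in the red holder, lay it down flat on the rubber mat and let go so that you can take it afresh across its middle, and lay it flat across the three blue tubes of the cradle, directly over the yellow bearer that has no spacer yet. Last, lay the loose blue tube on the two spacers, above and in line with the middle tube of the layer, and leave the other things on the bench where they are.

Things in the scene. Friction and masses are not known exactly. Their poses are not given: they have to be found in the camera images.
- toggle (a joint): angle (rad) of the red-capped lever: +0.3 forward (leaning to the box's +x, green lamp), 0 off (upright), -0.3 reverse (orange lamp). It starts in forward. All three are sprung detents, off is narrow: let go within about 0.13 rad of upright it settles upright, beyond that it springs outward. About 5 N at the cap takes it out of any detent
- toggle_pivot (a point): pivot of the toggle lever, in the centre of the switch box's top face, 55 mm above the bench; its axes are those of the box: x is the way to forward, the lever swings in the x-z plane, z up. The box is 120 (x) x 85 (y) x 55 mm high and fixed; it stands to the left or to the right
- toggle_tip (a point): centre of the lever's red cap, 64 mm from the pivot along the lever; the cap is round, 18 mm thick here, and ends 8 mm beyond this point; the shank below is 10 mm thick
- layer_mid (a point): centre of the top of the layer of three blue tubes fixed in the feed cradle, 60 mm above the bench; x along the tubes (260 mm long, 25 mm square), y across them (tube centres at -45, 0, +45 mm, gaps of 20 mm), z up. The cradle's base is 250 x 150 mm; it is fixed and its yaw varies
- bearer_free (a point): point on the top of the middle tube, straight above the yellow bearer that has no spacer yet, 80 mm towards -x from layer_mid; same axes. The bearers run along y under the tubes, 26 mm wide, and show between the tubes and at their sides
- laid_center (a point): centre of the wooden spacer stick that already lies across the tubes above the other bearer; 120 mm long (its y), 20 x 20 mm; loose
- spacer_center (a point): centre of the loose wooden spacer stick to be laid; 20 x 20 x 120 mm, its z along its length. It stands upright in a square pocket of the red holder: 35 mm deep, 23 mm wide, with its floor 10 mm above the bench, so its top is 130 mm above the bench and 85 mm stand out; mass about 60 g
- mat_top (a point): centre of the top of the black rubber mat, 220 (x) x 130 (y) mm, 4 mm thick, fixed; axes x along its length, z up
- rail_center (a point): centre of the loose blue square tube that goes on top; 260 mm long (its x), 25 x 25 mm, about 250 g, lying on the bench
- holder_hole1 (a point): mouth of the holder's pocket in which the stick stands, 45 mm above the bench; the holder is a fixed red block 60 (x) x 100 (y) x 45 mm, its other pocket (48 mm towards -y) is empty. It stands on the side opposite to the switch box
- bowl: bystander: steel bowl, 100 mm across, 40 mm high, origin under its centre; it stands near the robot, on the left
- battery: bystander: black and red battery pack, 70 x 110 x 65 mm, origin under its centre; it stands beyond, on the right
- screwdriver: bystander: screwdriver with an orange handle lying on the bench near the robot
- socket: bystander: dark steel socket, 28 mm across, 30 mm high, beyond the mat
- wrench: bystander: spanner lying on the bench near the robot
- carton: bystander: cardboard carton 90 x 130 x 60 mm, origin under its centre; it stands beyond, on the left

How it is judged:
By the outcome, as a careful person would: the job done as asked, in the order asked, and still so for the second after the job is handed in, with the robot touching nothing.
It also fails if it takes over 72 s, if anything falls off the work surface, if the arm or the gripper's body presses on something with over 40 N, if the wrist force passes 120 N, or if a joint passes its speed limit or range.

ROBOT

A 6-joint arm with a two-finger parallel gripper is mounted at the origin on the work surface. World frame = base frame: x ahead of the robot, y to its left, z up, the work surface at z = 0. Lengths are in m, angles in rad, forces in N, time in s.
With the tool pointing down it reaches from about 0.275 to 0.975 m from the base axis. Payload 8.4 kg.
Tool frame: the origin (TCP) lies at the very end of the fingers, on their centre line; the grasp point (between the pads) lies 19 mm behind it (bot.pinch_z is the distance from the TCP to the grasp point, in m); z points along the fingers, y is the line along which they close (so a half turn about z gives the same grasp; the last joint's range is limited). The gripper opens to 92 mm and grips with 3 to 60 N. Pads are 20 mm wide; open, the fingers measure 128 mm over their backs; the gripper's body (75 mm by 189 mm) begins 69 mm behind the grasp point.
Start: joints at [-1.122, 0.353, 1.633, -0, 1.155, -0.002], TCP at [0.272, -0.563, 0.215] pointing down, gripper open.
Joint ranges: [-2.63, 2.63], [-0.92, 2.1], [0.06, 2.66], [-1.3, 4.44], [0, 2.69], [-3.02, 3.02]. Speed limits (rad/s): [2.22, 2.22, 2.79, 3.14, 3.14, 3.14].

INTERFACE

Orientations are given as a unit quaternion [x, y, z, w].
In Python, from plant import bot, imaging gives the robot as it stands. Calls block until the motion is done:
- bot.goto(position, orientation): joint-space move of the TCP to a pose.
- bot.servo_line(position, orientation=None, max_speed=0.15): straight line of the TCP; orientation=None keeps the orientation; max_speed is the mean speed in m/s.
- bot.move_j(angles): joint-space move.
- bot.gripper_to(opening, strength=None): opening from 0.0 (shut) to 1.0 (fully open); strength is the grip in N (None keeps the last); returns when the fingers have stopped.
- bot.sleep(seconds).
- bot.solve_ik(position, orientation): joint angles nearest the present ones, or None.
- imaging.grab_frame(name): name is "scene" or "top" or "wrist"; returns a dict with "color" (384x512x3 uint8, red, green, blue), "mtx" (3x3 intrinsics, pixels), "xyz" and "orientation" of the camera in the world. Camera axes: x right, y up, looking along -z (the intrinsics and any distortion apply to the point x, -y, -z); pixel columns grow to the right and rows downward; lengths in m; the calibration is good to about 2 mm. A picture is of the moment at which its call begins. There is no depth.
A pose or a line that the arm cannot do raises bot.Unreachable and nothing moves.
- bot.close_job(): hands the job in; it is judged then, once.
Readings, each from a call of its own:
- bot.read_time(): time.
- bot.read_joint_positions(): joint angles.
- bot.read_qvel(): joint speeds.
- bot.read_effort(): joint torques, N m.
- bot.read_tcp_pos(): TCP position.
- bot.read_tcp_rot(): TCP orientation.
- bot.read_ft_force(): force on the tool from outside, world axes, zero at the start.
- bot.read_moment(): the same for the moment, N m.
- bot.read_width(): opening from 0.0 (shut) to 1.0 (fully open).
- bot.read_grip_force(): force on a finger pad.
Only numpy, scipy, OpenCV 4.12 (cv2) and the standard library are available. Lean on these libraries where they do the work, as an engineer would, in place of code of your own. Each camera call takes 0.05 s, during which the arm holds its last target. There are 200 camera calls.

## Working session

There is one attempt and no reset: what is moved stays moved. The work goes in short steps, each a Python script; the robot and the scene stay as the last script left them, time stands still between calls to the robot, and variables do not carry over. Pictures are saved under pics/ and viewed, at most 13 in all, crops included, and the job is handed in when it is done.

```bash
ls; mkdir -p pics; python3 - <<'E'
from plant import bot, imaging
import cv2
for n in("top","scene"):
    f=imaging.grab_frame(n); print(n,{k:(v.tolist() if hasattr(v,'tolist') else v) for k,v in f.items() if k!='color'})
    cv2.imwrite(f"pics/{n}0.png",cv2.resize(f["color"][...,::-1],(800,600),interpolation=cv2.INTER_CUBIC))
print(bot.read_time(),bot.read_tcp_rot(),bot.pinch_z)
E
```

```text
pics
top {'mtx': [[466.5443540625775, 0.0, 253.52814223444386], [0.0, 466.5443540625775, 185.22540428969643], [0.0, 0.0, 1.0]], 'xyz': [0.33493109643102525, 0.017670271057522065, 1.199453859853152], 'orientation': [-0.05499721062844522, 0.059129188201470534, 0.7059542936722474, -0.7036388144292808]}
scene {'mtx': [[364.207381357436, 0.0, 252.67614240413283], [0.0, 364.207381357436, 195.85864632889587], [0.0, 0.0, 1.0]], 'xyz': [1.144049795079968, -0.4014710072922917, 0.6228470874445268], 'orientation': [0.4000209741073758, 0.2207032635938585, 0.41305295456929164, 0.7878201231466386]}
0.1 [ 9.74714589e-01  2.23452696e-01 -1.21641239e-04 -5.89758681e-04] 0.0187
```

View pics/top0.png

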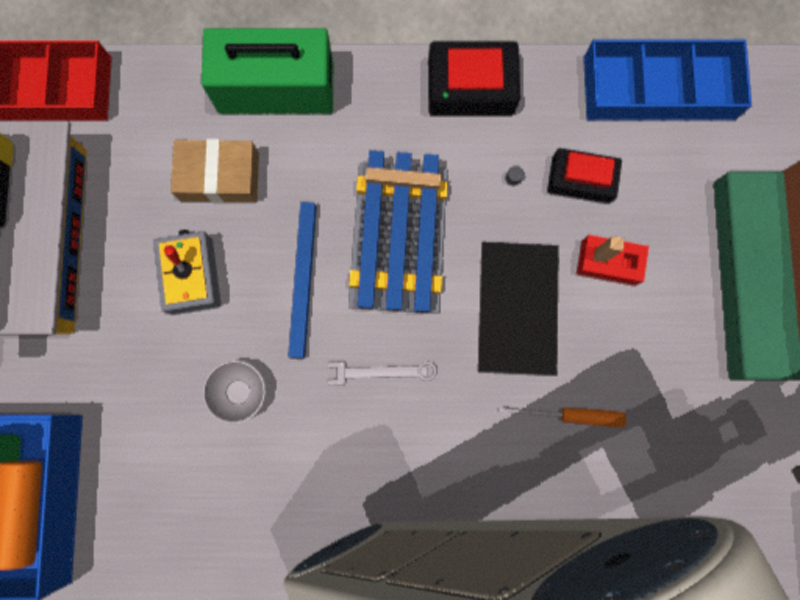

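View pics/scene0.png

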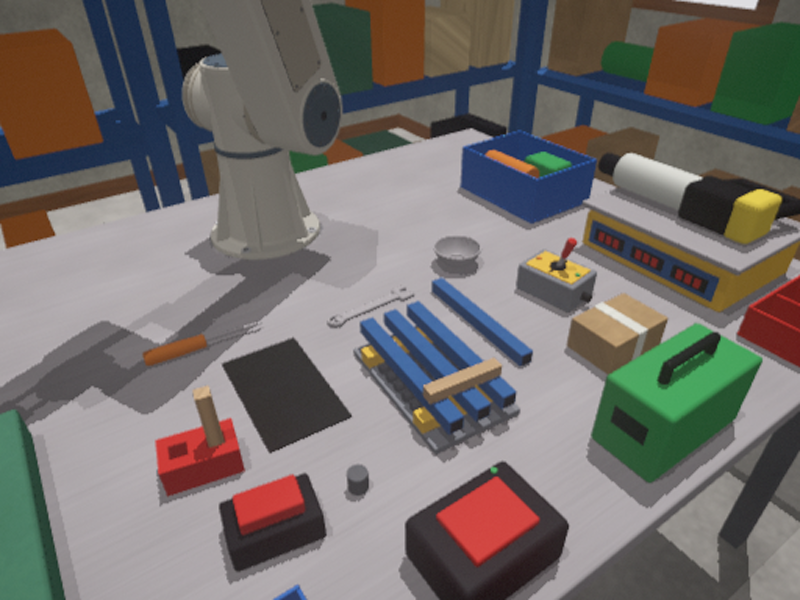

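The top view (up = +x, left = +y) shows the switch box at (183,272) with the lever leaning up-image, the loose tube at (303,280) and the cradle at (400,232). The free bearer is at y≈280. The mat is at (518,308) and the holder at (612,260), with its stick leaning only by perspective. Next, closer crops.

```bash
python3 - <<'E'
from plant import bot, imaging
import cv2, numpy as np
f=np.mean([imaging.grab_frame("top")["color"].astype(float) for _ in range(4)],0).astype(np.uint8)[...,::-1]
cv2.imwrite("pics/top_full.png",f)
for n,(x0,y0,w,h) in {"L":(92,90,200,145),"R":(300,90,125,155)}.items():
    s=4 if n=="L" else 3.85
    c=cv2.resize(f[y0:y0+h,x0:x0+w],None,fx=s,fy=s,interpolation=cv2.INTER_CUBIC)
    cv2.imwrite(f"pics/c{n}.png",c); print(c.shape)
E
```

```text
(580, 800, 3)
(597, 481, 3)
```

View pics/cL.png

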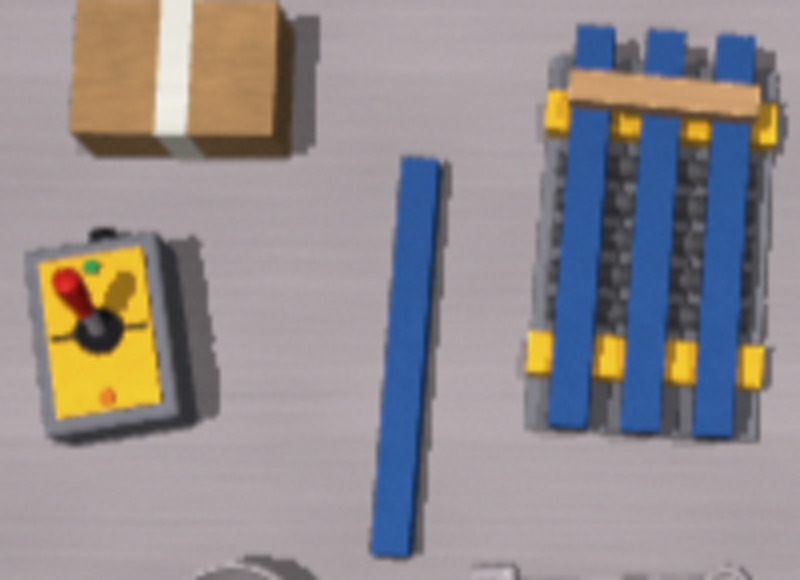

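View pics/cR.png

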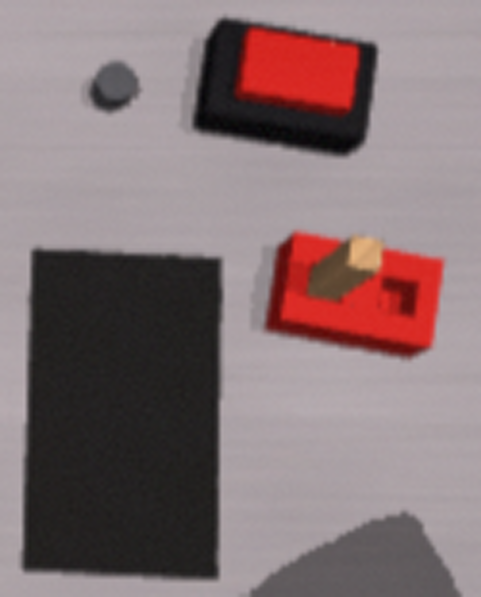

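The crops give usable corner pixels. In crop L, the pivot is at (98,328), the cap at (67,283), and the tube ends at y≈30 and y≈432. The rail corners are (402,156), (440,160), (410,557) and (371,553). In crop R, the stick top is around (366,254) and the mat corners are (33,249) to (218,578).

```bash
cat > h.py <<'E'
from plant import bot, imaging
import cv2, numpy as np
from scipy.spatial.transform import Rotation as R
def ray(f,px,z):
    """pixels -> world points on the plane z"""
    px=np.atleast_2d(px).astype(float)
    d=np.c_[px,np.ones(len(px))]@np.linalg.inv(f["mtx"]).T*[1,-1,-1]
    d=R.from_quat(f["orientation"]).apply(d); c=np.array(f["xyz"])
    return c+d*((z-c[2])/d[:,2])[:,None]
def proj(f,P):
    p=R.from_quat(f["orientation"]).inv().apply(np.atleast_2d(P)-f["xyz"])*[1,-1,-1]
    p=p@np.array(f["mtx"]).T; return p[:,:2]/p[:,2:]
def down(a):
    """tool down, closing axis (tool y) at world angle a"""
    y=np.array([np.cos(a),np.sin(a),0]); z=np.array([0,0,-1.])
    return R.from_matrix(np.c_[np.cross(y,z),y,z]).as_quat()
E
python3 - <<'E'
from h import *
f=imaging.grab_frame("top")
L=lambda p:(np.array(p)+.5)/4-.5+[92,90]
Rr=lambda p:(np.array(p)+.5)/3.85-.5+[300,90]
ang=lambda v:np.degrees(np.arctan2(v[1],v[0]))
def rep(n,P,c,z):
    W=ray(f,c(P),z); print(n,W.mean(0).round(4),'edges',[(round(np.linalg.norm(W[(i+1)%len(W)]-W[i]),4),round(ang(W[(i+1)%len(W)]-W[i]),1)) for i in range(len(W))])
rep("box",[(26,252),(158,235),(181,420),(50,440)],L,.055)
rep("lamps",[(108,398),(92,267)],L,.055)
rep("pivot",[(98,329)],L,.055)
rep("cap",[(67,283)],L,.055+.061)
for n,P in dict(l=[(577,26),(615,28),(588,430),(549,427)],m=[(646,31),(686,31),(659,433),(621,431)],r=[(717,37),(755,37),(733,438),(694,436)]).items(): rep(n,P,L,.06)
rep("laid",[(570,71),(760,90),(757,116),(568,99)],L,.08)
rep("rail",[(402,156),(440,160),(410,557),(371,553)],L,.025)
rep("bearerL-R",[(538,353),(750,367)],L,.035)
rep("holder",[(293,233),(443,260),(431,348),(278,322)],Rr,.045)
rep("stick",[(353,237),(383,241),(380,272),(347,265)],Rr,.13)
rep("mat",[(33,249),(221,258),(218,578),(23,571)],Rr,.004)
E
```

```text
box [0.5517 0.3493 0.055 ] edges [(np.float64(0.083), np.float64(-82.6)), (np.float64(0.119), np.float64(-170.9)), (np.float64(0.0812), np.float64(98.7)), (np.float64(0.1207), np.float64(9.9))]
lamps [0.5542 0.3517 0.055 ] edges [(np.float64(0.0842), np.float64(9.3)), (np.float64(0.0842), np.float64(-170.7))]
pivot [0.5562 0.353  0.055 ] edges [(np.float64(0.0), np.float64(0.0))]
cap [0.5722 0.3547 0.116 ] edges [(np.float64(0.0), np.float64(0.0))]
l [0.6213 0.0511 0.06  ] edges [(np.float64(0.0243), np.float64(-93.2)), (np.float64(0.2594), np.float64(176.3)), (np.float64(0.0241), np.float64(85.4)), (np.float64(0.2589), np.float64(-3.7))]
m [0.6188 0.0068 0.06  ] edges [(np.float64(0.0255), np.float64(-90.1)), (np.float64(0.2594), np.float64(175.9)), (np.float64(0.0234), np.float64(86.8)), (np.float64(0.258), np.float64(-3.6))]
r [ 0.6151 -0.0382  0.06  ] edges [(np.float64(0.0243), np.float64(-90.1)), (np.float64(0.2585), np.float64(176.3)), (np.float64(0.024), np.float64(86.9)), (np.float64(0.2572), np.float64(-3.7))]
laid [6.996e-01 1.000e-04 8.000e-02] edges [(np.float64(0.1192),
[... 362 characters left out ...]
0.035 ] edges [(np.float64(0.1346), np.float64(-94.0)), (np.float64(0.1346), np.float64(86.0))]
holder [ 0.5737 -0.3435  0.045 ] edges [(np.float64(0.0999), np.float64(-100.7)), (np.float64(0.0599), np.float64(169.1)), (np.float64(0.1009), np.float64(80.0)), (np.float64(0.0611), np.float64(-11.9))]
stick [ 0.579  -0.3209  0.13  ] edges [(np.float64(0.0184), np.float64(-98.0)), (np.float64(0.0196), np.float64(171.5)), (np.float64(0.0204), np.float64(77.5)), (np.float64(0.0181), np.float64(-14.6))]
mat [ 0.4995 -0.1922  0.004 ] edges [(np.float64(0.1283), np.float64(-92.9)), (np.float64(0.2172), np.float64(177.2)), (np.float64(0.1293), np.float64(87.8)), (np.float64(0.2188), np.float64(-3.0))]
```

Positions are consistent with the known sizes. I'll set the toggle first by closing the gripper symmetrically around upright, and use the same script to check reach for a side grasp of the stick.

```bash
cat >> h.py <<'E'
def best(p,a):
    """downward orientation of the two equivalent ones with the smaller last joint"""
    c=[(abs(q[5]),o) for o in (down(a),down(a+np.pi)) if (q:=bot.solve_ik(p,o)) is not None]
    return min(c,key=lambda t:t[0])[1]
def tilt(az,el):
    """tool pointing along azimuth az, el below horizontal, closing axis horizontal"""
    z=np.array([np.cos(az)*np.cos(el),np.sin(az)*np.cos(el),-np.sin(el)]); y=np.array([-np.sin(az),np.cos(az),0])
    return R.from_matrix(np.c_[np.cross(y,z),y,z])
E
python3 - <<'E'
from h import *
p=np.array([.5525,.350,.25]); o=best(p,np.radians(9.2))
bot.goto(p,o); bot.servo_line([p[0],p[1],.106],max_speed=.12)
bot.gripper_to(0.0,15); print("w mm",bot.read_width()*92,bot.read_ft_force(),bot.read_tcp_pos(),bot.read_time())
bot.gripper_to(1.0); bot.servo_line(p,max_speed=.2)
f=imaging.grab_frame("wrist"); cv2.imwrite("pics/tog.png",f["color"][...,::-1])
print(bot.read_joint_positions(),bot.read_time())
S=np.array([.579,-.3209,.105])
for el in (0,20,35,50):
  for d in range(-180,180,30):
    for fl in (0,1):
      o=tilt(np.radians(d),np.radians(el))*R.from_euler('z',180*fl,degrees=True)
      q=bot.solve_ik(S+o.apply([0,0,.008]),o.as_quat())
      if q is not None: print(el,d,fl,np.round(q,2))
E
```

```text
w mm 16.709873888603514 [ 4.708069    0.03253166 -0.91688793] [0.55312498 0.35010539 0.10605406] 6.1583
[5.62361532e-01 3.70232016e-01 1.53148044e+00 7.11116751e-06
 1.24240917e+00 4.01815290e-01] 8.25
0 -180 0 [-0.33  1.44  0.58 -0.68  2.59  0.97]
0 -180 1 [-0.33  1.44  0.58 -0.68  2.59 -2.17]
0 -150 0 [-0.16  1.28  0.96 -0.92  2.22  0.89]
0 -150 1 [-0.16  1.28  0.96 -0.92  2.22 -2.25]
0 -120 0 [-0.02  1.12  1.39 -1.15  1.86  1.  ]
0 -120 1 [-0.02  1.12  1.39 -1.15  1.86 -2.14]
0 -60 0 [-0.04  1.01  2.17  4.14  1.59  1.6 ]
0 -60 1 [-0.04  1.01  2.17  4.14  1.59 -1.54]
0 -30 0 [-0.49  1.07  2.34  3.18  1.84  1.58]
0 -30 1 [-0.49  1.07  2.34  3.18  1.84 -1.56]
0 0 0 [-0.96  1.01  2.19  2.18  1.61  1.52]
0 0 1 [-0.96  1.01  2.19  2.18  1.61 -1.62]
0 30 0 [-1.07  1.01  1.84  1.55  1.58  1.86]
0 30 1 [-1.07  1.01  1.84  1.55  1.58 -1.28]
0 60 0 [-1.    1.11  1.42  1.17  1.84  2.12]
0 60 1 [-1.    1.11  1.42  1.17  1.84 -1.02]
0 90 0 [-0.86  1.27  0.99  0.93  2.2   2.24]
0 90 1 [-0.86  1.27  0.99  0.93  2.2  -0.9 ]
0 120 0 [-0.69  1.43  0.6   0.7   2.57  2.18]
0 120 1 [-0.69  1.43  0.6   
[... 2501 characters left out ...]
0.53]
50 -90 1 [-0.17  0.55  1.85 -0.97  0.88 -2.61]
50 -30 0 [-0.5   0.39  2.18  3.27  0.12  1.46]
50 -30 1 [-0.5   0.39  2.18  3.27  0.12 -1.68]
50 0 0 [-0.74  0.43  2.09  1.43  0.45  2.68]
50 0 1 [-0.74  0.43  2.09  1.43  0.45 -0.46]
50 30 0 [-0.85  0.54  1.87  0.99  0.86  2.62]
50 30 1 [-0.85  0.54  1.87  0.99  0.86 -0.52]
50 60 0 [-0.84  0.68  1.6   0.71  1.22  2.46]
50 60 1 [-0.84  0.68  1.6   0.71  1.22 -0.69]
50 90 0 [-0.76  0.81  1.33  0.49  1.54  2.23]
50 90 1 [-0.76  0.81  1.33  0.49  1.54 -0.91]
50 120 0 [-0.64  0.9   1.13  0.26  1.76  1.94]
50 120 1 [-0.64  0.9   1.13  0.26  1.76 -1.2 ]
50 150 0 [-0.51  0.94  1.05  0.01  1.85  1.58]
50 150 1 [-0.51  0.94  1.05  0.01  1.85 -1.56]
```

View pics/tog.png

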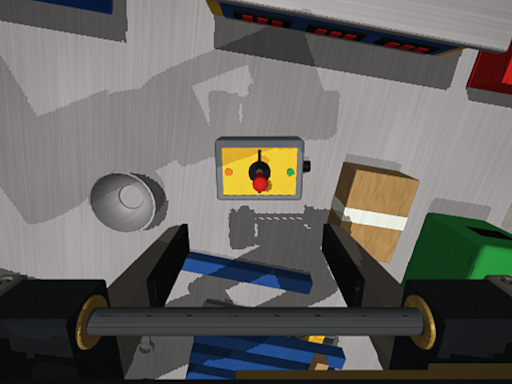

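The lever stands upright with no lamp lean (cap and boot both at column 260), so the toggle is off. Next is the near-horizontal grasp of the stick from the robot's side.

```bash
python3 - <<'E'
from h import *
az,el=np.radians(-10.8),np.radians(10); d=.007
S=np.array([.5786,-.3204,.095])
fl=1
F=R.from_euler('z',180*fl,degrees=True)
o=tilt(az,el)*F; zt=o.apply([0,0,1]); T=S+d*zt; pre=T-.11*zt
azp=np.radians(-3); oc=tilt(azp,el+np.pi/2)*F
G=np.array([.4995,-.192,.0155])+.025*np.array([np.cos(azp),np.sin(azp),0])+d*oc.apply([0,0,1])
for n,p,q in (("hi",pre+[0,0,.2],o),("pre",pre,o),("T",T,o),("lift",T+[0,0,.2],o),("plhi",G+[0,0,.25],oc),("pl",G,oc)):
    print(n,p.round(3),np.round(bot.solve_ik(p,q.as_quat()),2))
bot.goto(pre+[0,0,.2],o.as_quat()); bot.servo_line(pre,max_speed=.2)
print(bot.read_time(),bot.read_joint_positions().round(2),bot.read_ft_force())
f=imaging.grab_frame("wrist"); g=imaging.grab_frame("scene")
cv2.imwrite("pics/pre.png",np.hstack([f["color"],g["color"]])[...,::-1])
im=cv2.imread("pics/pre.png"); cv2.imwrite("pics/pre.png",cv2.resize(im,(800,300)))
for n,p in (("lift",T+[0,0,.2]),("T",T)): print(n,bot.solve_ik(p,o.as_quat()))
E
```

```text
hi [ 0.479 -0.301  0.313] [-1.07  0.21  2.51  2.15  1.14 -1.21]
pre [ 0.479 -0.301  0.113] [-1.07  0.92  2.48  2.28  1.56 -1.77]
T [ 0.585 -0.322  0.094] [-0.83  0.91  2.32  2.51  1.46 -1.62]
lift [ 0.585 -0.322  0.294] [-0.83  0.35  2.36  2.4   1.06 -1.28]
plhi [ 0.523 -0.193  0.259] [-0.33  0.31  1.61 -0.05  1.39  1.31]
pl [ 0.523 -0.193  0.009] [-0.33  0.6   1.78 -0.06  0.92  1.34]
11.7333 [-1.07  0.92  2.48  2.28  1.56 -1.77] [-0.25984956  0.41047749  0.1148734 ]
lift [-0.82551385  0.34501833  2.35843191  2.40290239  1.05513091 -1.27649813]
T [-0.82551385  0.90682015  2.31623862  2.5114585   1.46193132 -1.6195064 ]
```

View pics/pre.png

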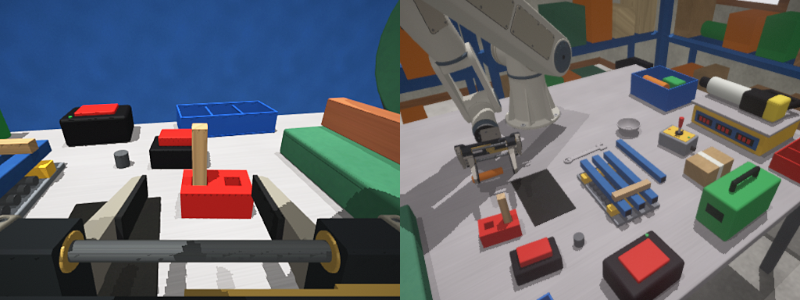

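The wrist view shows the stick standing midway between the fingers (column 200 of 400), clear of everything. I'll grasp, lift and carry it.

```bash
python3 - <<'E'
from h import *
az,el=np.radians(-10.8),np.radians(10); d=.007
S=np.array([.5786,-.3204,.095])
F=R.from_euler('z',180,degrees=True)
o=tilt(az,el)*F; zt=o.apply([0,0,1]); T=S+d*zt
azp=np.radians(-3); oc=tilt(azp,el+np.pi/2)*F
G=np.array([.4995,-.192,.0155])+.025*np.array([np.cos(azp),np.sin(azp),0])+d*oc.apply([0,0,1])
bot.servo_line(T,max_speed=.1); print(bot.read_ft_force())
bot.gripper_to(0.0,30); print("w",bot.read_width()*92,bot.read_grip_force(),bot.read_ft_force())
bot.servo_line(T+[0,0,.05],max_speed=.08); print(bot.read_ft_force(),bot.read_width()*92)
bot.servo_line(T+[0,0,.22],max_speed=.2)
bot.goto(G+[0,0,.15],oc.as_quat()); print("w",bot.read_width()*92,bot.read_time(),bot.read_tcp_pos(),G)
f=imaging.grab_frame("wrist"); g=imaging.grab_frame("scene")
im=np.hstack([f["color"],g["color"]])[...,::-1]
cv2.imwrite("pics/carry.png",cv2.resize(im,(800,300)))
E
```

```text
[-0.04044877  1.21011596 -0.36388798]
w 19.49991621581025 29.99319612979889 [-0.63151119 -0.24367379  0.68320175]
[ 0.3019598  -0.17068221 -0.18928855] 19.531083663310536
w 19.758542865266765 18.1167 [ 0.52270171 -0.19295297  0.15809152] [ 0.52325187 -0.19324478  0.00860635]
```

View pics/carry.png

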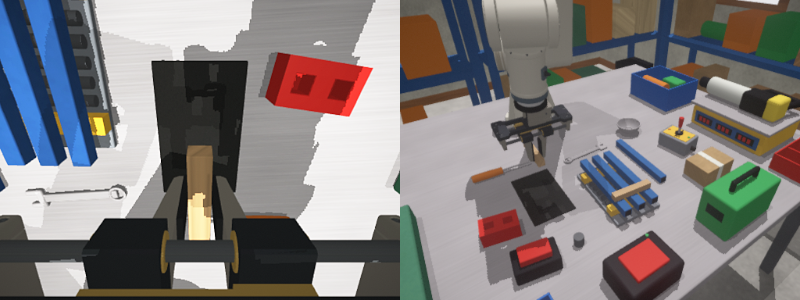

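The stick is held and lies roughly level over the mat. I'll lower it while watching the force, release, and look at how it lies.

```bash
python3 - <<'E'
from h import *
p=bot.read_tcp_pos(); G=np.array([.5233,-.1932,.0086])
bot.servo_line(G+[0,0,.01],max_speed=.12)
f0=bot.read_ft_force()[2]
for dz in np.arange(.008,-.0021,-.002):
    bot.servo_line(G+[0,0,dz],max_speed=.04); fz=bot.read_ft_force()[2]-f0
    print(round(dz,4),round(fz,2))
    if fz>3: break
bot.gripper_to(0.45); print(bot.read_time(),bot.read_ft_force())
o=tilt(np.radians(-3),np.radians(100))*R.from_euler('z',180,degrees=True)
bot.servo_line(bot.read_tcp_pos()-.10*o.apply([0,0,1]),max_speed=.15)
bot.goto([.42,-.05,.30],best([.42,-.05,.30],np.radians(87)))
f=imaging.grab_frame("top"); c=f["color"][120:280,230:430,::-1]
cv2.imwrite("pics/mat.png",cv2.resize(c,None,fx=4,fy=4,interpolation=cv2.INTER_CUBIC)[:600]); print(bot.read_time())
E
```

```text
0.008 0.45
0.006 -0.31
0.004 0.37
0.002 0.68
0.0 20.18
21.2833 [-0.48435869 -0.1005369   0.54896263]
23.2
```

View pics/mat.png

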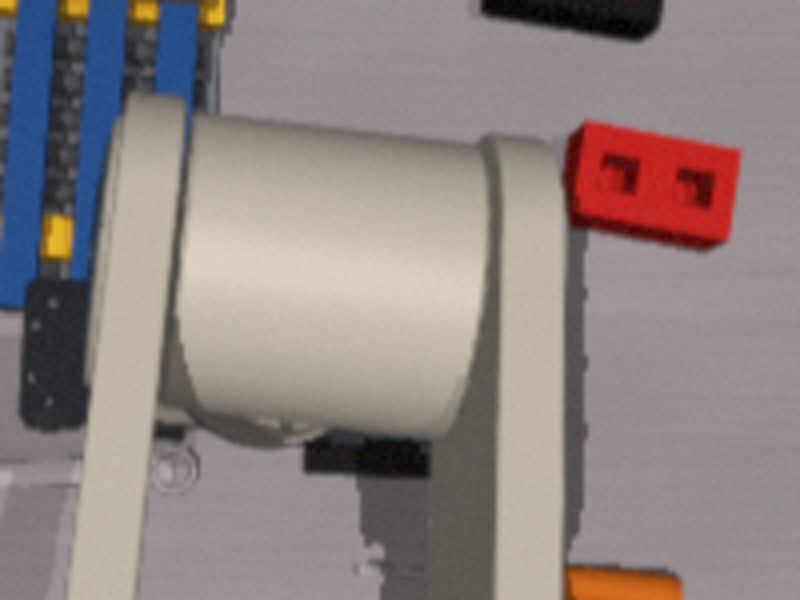

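The arm hides the mat from the top camera, so I'll use the wrist camera over it.

```bash
python3 - <<'E'
from h import *
p=[.42,-.20,.28]
o=tilt(np.radians(-3),np.radians(90))*R.from_euler('z',180,degrees=True)
bot.goto(p,o.as_quat())
f=imaging.grab_frame("wrist"); np.save("wf.npy",f,allow_pickle=True)
cv2.imwrite("pics/matw.png",cv2.resize(f["color"][...,::-1],(800,600),interpolation=cv2.INTER_CUBIC)); print(bot.read_time(),f["xyz"])
E
```

```text
23.9083 [ 0.50412775 -0.20507691  0.45004265]
```

View pics/matw.png

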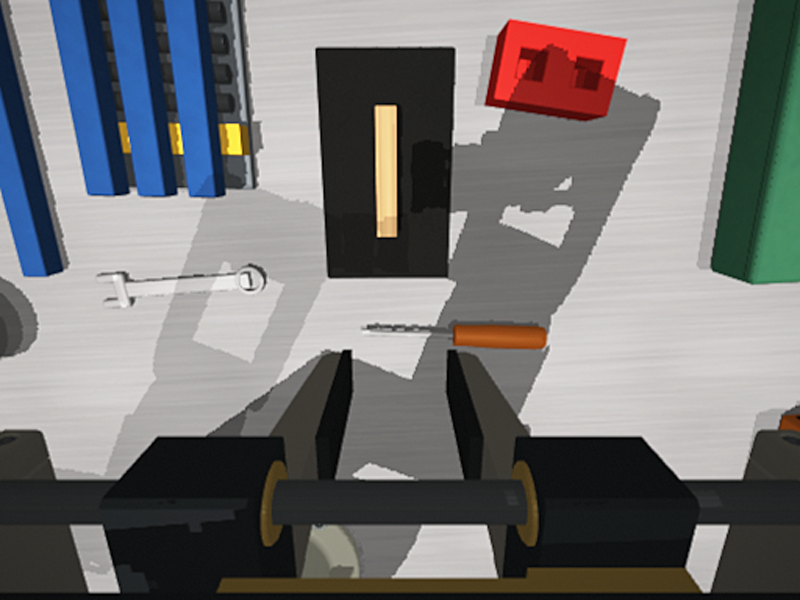

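The wrist view shows the stick flat and free on the mat, with corners (375,105), (396,105), (397,237) and (376,237). I'll re-grasp it across the middle and lay it on the cradle.

```bash
python3 - <<'E'
from h import *
f=np.load("wf.npy",allow_pickle=True).item(); c=lambda P:(np.array(P)+.5)/1.5625-.5
s=ray(f,c([(375,105),(396,105),(397,237),(376,237)]),.024); m=ray(f,c([(317,48),(455,47),(448,277),(328,277)]),.004)
v=s[0]+s[1]-s[2]-s[3]; a=np.arctan2(v[1],v[0]); C=s.mean(0); print(C,np.degrees(a),np.linalg.norm(v)/2,m.mean(0))
p=np.array([C[0],C[1],.0068]); h=lambda p,z:[p[0],p[1],z]
o=best(h(p,.12),a+np.pi/2); bot.gripper_to(.6)
bot.goto(h(p,.12),o); bot.servo_line(p,max_speed=.1); print(bot.read_ft_force())
bot.gripper_to(0,30); print("w",bot.read_width()*92,bot.read_time())
bot.servo_line(h(p,.18),max_speed=.2)
y=np.radians(-3.7); L=np.array([.6184,.0066,0]); B=L-.08*np.array([np.cos(y),np.sin(y),0]); print(B)
o=best(h(B,.18),y); bot.goto(h(B,.18),o)
bot.servo_line(h(B,.073),max_speed=.12); f0=bot.read_ft_force()[2]
for z in np.arange(.068,.0609,-.001):
    bot.servo_line(h(B,z),max_speed=.04); fz=bot.read_ft_force()[2]-f0; print(round(z,4),round(fz,2))
    if fz>3: break
bot.gripper_to(.4); bot.servo_line(h(B,.16),max_speed=.15)
p=[.44,.04,.30]; bot.goto(p,best(p,np.radians(86.3)))
f=imaging.grab_frame("wrist"); np.save("wf.npy",f,allow_pickle=True)
cv2.imwrite("pics/lay.png",cv2.resize(f["color"][...,::-1],(800,600),interpolation=cv2.INTER_CUBIC)); print(bot.read_time())
E
```

```text
[ 0.49933799 -0.19157956  0.024     ] -3.1907049193660217 0.12070666817829055 [ 0.50181768 -0.19214664  0.004     ]
[ 0.39997159  0.23500936 -0.7293178 ]
w 19.761565968334764 26.9667
[0.53856675 0.01176258 0.        ]
0.068 0.07
0.067 0.59
0.066 -0.15
0.065 -0.11
0.064 0.74
0.063 0.77
0.062 12.8
34.5167
```

View pics/lay.png

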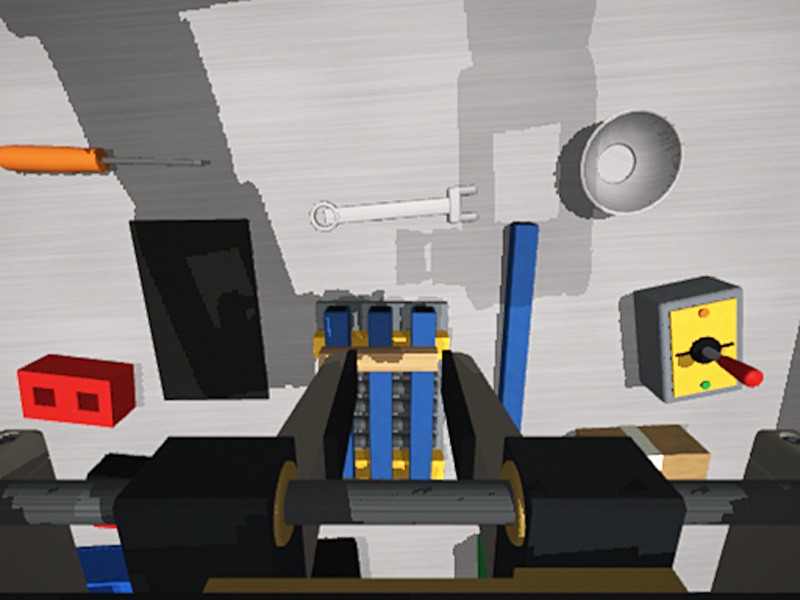

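The spacer lies across all three tubes at (347–438, 348–371), near the free bearer at y≈340. I'll check it against the projected target, and the lever tip at (753,377) too, then do the tube.

```bash
python3 - <<'E'
from h import *
f=np.load("wf.npy",allow_pickle=True).item()
pv=lambda P:((proj(f,P)+.5)*1.5625-.5).round(0).tolist()
y=np.radians(-3.7); X=np.array([np.cos(y),np.sin(y),0]); Y=np.array([-np.sin(y),np.cos(y),0]); B=np.array([.5386,.0118,0])
print("cam",f["xyz"])
for z in(.08,.06): print(z,pv([B+i*.01*X+j*.06*Y+[0,0,z] for i in(-1,1) for j in(-1,1)]))
print("tip upright/fwd/rev",pv([[.5525+np.sin(t)*.064*.987,.350+np.sin(t)*.064*.16,.055+.064*np.cos(t)] for t in(0,.3,-.3)]))
M=np.array([.6184,.0066,.06]); print("tube ends low",pv([M-.13*X+j*.045*Y for j in(-1,0,1)]))
r=np.radians(-3.4); U=np.array([np.cos(r),np.sin(r),0]); V=np.array([-np.sin(r),np.cos(r),0])
print("rail near end",pv([np.array([.5458,.1647,.025])-.13*U+j*.0125*V for j in(-1,1)]))
E
```

```text
cam [0.35463106 0.04549524 0.47048007]
0.08 [[317.0, 353.0], [437.0, 353.0], [318.0, 372.0], [437.0, 372.0]]
0.06 [[320.0, 346.0], [436.0, 345.0], [322.0, 363.0], [435.0, 363.0]]
tip upright/fwd/rev [[747.0, 373.0], [744.0, 389.0], [745.0, 353.0]]
tube ends low [[333.0, 309.0], [377.0, 309.0], [422.0, 309.0]]
rail near end [[513.0, 222.0], [537.0, 222.0]]
```

The spacer matches its target (rows 353–372, right end at 437). The lever reads as upright, and the tube is where it was measured. Next, the tube.

```bash
python3 - <<'E'
from h import *
h=lambda p,z:[p[0],p[1],z]
r=np.radians(-3.4); C=[.5458,.1647]
bot.gripper_to(.7)
o=best(h(C,.2),r+np.pi/2); bot.goto(h(C,.2),o); bot.servo_line(h(C,.005),max_speed=.12); print(bot.read_ft_force())
bot.gripper_to(0,45); print("w",bot.read_width()*92,bot.read_time())
bot.servo_line(h(C,.22),max_speed=.15)
y=np.radians(-3.7); M=[.6186,.0072]
o2=min((down(y+np.pi/2),down(y-np.pi/2)),key=lambda q:(R.from_quat(q)*R.from_quat(o).inv()).magnitude())
bot.servo_line(h(M,.2),o2,max_speed=.12); bot.sleep(.3)
bot.servo_line(h(M,.095),max_speed=.1); f0=bot.read_ft_force()[2]
for z in np.arange(.089,.0819,-.001):
    bot.servo_line(h(M,z),max_speed=.04); fz=bot.read_ft_force()[2]-f0; print(round(z,4),round(fz,2))
    if fz>3: break
bot.gripper_to(.55); bot.servo_line(h(M,.2),max_speed=.12)
bot.goto([.30,-.40,.30],best([.30,-.40,.30],np.radians(-50)))
im=np.hstack([imaging.grab_frame("top")["color"][80:240,90:430],imaging.grab_frame("scene")["color"][110:270,190:410]])[...,::-1]
t=imaging.grab_frame("top")["color"][80:260,90:330,::-1]; s=imaging.grab_frame("scene")["color"][120:300,200:420,::-1]
k=cv2.resize(t,None,fx=3.3,fy=3.3,interpolation=cv2.INTER_CUBIC); cv2.imwrite("pics/end.png",k); print(k.shape,bot.read_time())
E
```

```text
[-0.30649002 -0.52375055  1.19525073]
w 24.62673438465862 38.3333
0.089 -0.18
0.088 0.75
0.087 0.2
0.086 0.66
0.085 1.0
0.084 10.59
(594, 792, 3) 48.3583
```

View pics/end.png

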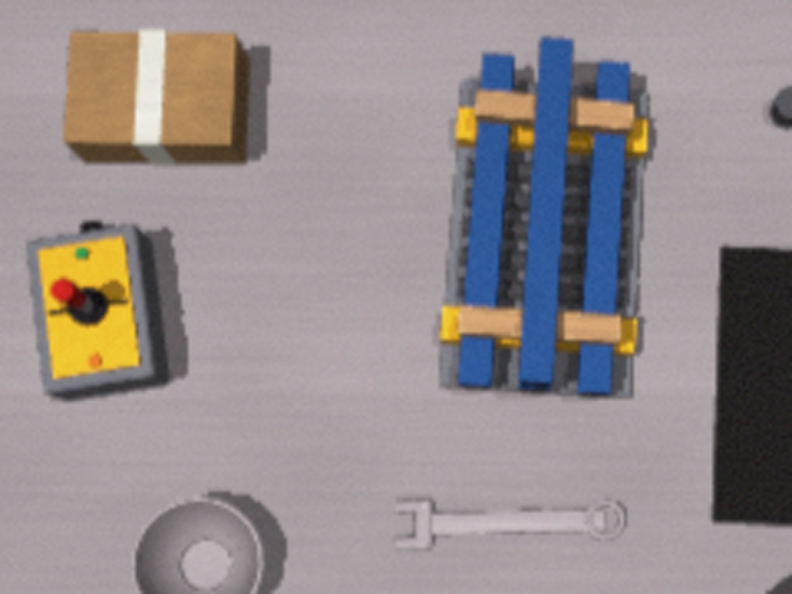

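The final view shows the lever upright, both spacers on the bearers and the tube over the middle one, with corners (540,38), (573,40), (553,383) and (520,381). I'll check the numbers, then hand in.

```bash
python3 - <<'E'
from h import *
f=imaging.grab_frame("top"); c=lambda P:(np.array(P)+.5)/3.3-.5+[90,80]
s=ray(f,c([(540,38),(573,40),(553,383),(520,381)]),.105); v=s[0]+s[1]-s[2]-s[3]
d=s.mean(0)[:2]-[.6184,.0066]; print("rail err",d,np.degrees(np.arctan2(v[1],v[0])))
k=ray(f,c([(460,306),(621,315),(619,341),(458,333)]),.08); print("spacer err",k.mean(0)[:2]-[.5386,.0118])
if np.abs(d).max()<.004: print(bot.close_job())
E
```

```text
rail err [-0.00059422 -0.00037949] -3.4936571727901615
spacer err [-0.00275117 -0.00014152]
the job is handed in; nothing more can be done
None
```

The job is handed in at about 48 s of the 72 s. The toggle is at off, the spacer lies over the free bearer (about 3 mm off), and the tube is above the middle tube (under 1 mm off), both measured from the top camera.

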